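# Try the catches of three instrument cases and snap the failed ones shut

### The arm

A 6-joint arm with a two-finger parallel gripper is mounted at the origin on a cart in front of the work surface, level with it; the furniture and walls round the work are solid. World frame = base frame: x ahead of the robot, y to its left, z up, the work surface at z = 0. Lengths are in m, angles in rad, forces in N, time in s.
With the tool pointing down it reaches from about 0.375 to 0.975 m from the base axis. Payload 3.8 kg.
Tool frame: the origin (TCP) lies midway between the tips of the shut fingers; the grasp point (between the pads) lies 19 mm behind it; z points along the fingers, y is the direction in which the jaws open and shut (so a half turn about z gives the same grasp; the last joint's range is limited). The gripper opens to 85 mm and grips with 20 to 120 N. Pads are 22 mm wide; open, the fingers measure 114 mm over their backs; the gripper's body (76 mm by 85 mm) begins 54 mm behind the grasp point. The pads swing forward as they close: fully open they stand 13 mm farther back than shut.
Start: joints at [-1.329, 0.264, 1.604, -0, 1.274, -0.037], TCP at [0.186, -0.649, 0.231] pointing down, gripper open.
Joint ranges: [-2.63, 2.63], [-0.94, 2.18], [0.31, 2.57], [-1.31, 4.45], [0, 2.66], [-2.55, 2.55]. Speed limits (rad/s): [2.57, 2.57, 3.14, 3.14, 3.14, 3.14].

### API

Orientations are given as a rotation vector (axis times angle).
In Python, from workcell import bot gives the robot as it stands.
- The arm moves only by the tool drive_tool, never from a script. Its argument "deltas" is a list of rows, each an object with "hand": the opening, from 0 (shut) to 1 (fully open); "offset": the shift along the world's x, y, z in cm, a list of three; "angular": the turn, a rotation vector about the world's x, y, z in degrees, a list of three. A call has 1 to 8 rows; each row is the pose to reach, as a shift and turn from the pose commanded when the call began; what a row does not reach only later rows make up. A row lasts 1/8 s, in which the tool goes at most 62.5 mm and 10.7 degrees, less where a joint would pass 70% of its speed; a pose out of reach is approached as far as the arm can. A call with a gripper value outside its range is refused whole. The fingers move at their own pace and stop on an object; "force" is the grip in N (left out, the last holds). Time passes only in rows, so rows that repeat a pose let the fingers close. It gives the time, the measured TCP pose, the force and the opening at its end, in the units of the state.
- bot.read_state(): the state, without advancing time (a new reading comes with each control period).
- bot.read_camera(name): name is "scene" or "top" or "wrist"; returns a dict with "frame" (420x560x3 uint8, blue, green, red), "mtx" (3x3 intrinsics, pixels), "k1" (the pictures are not rectified: a ray, as slopes to the right and down, at radius r is drawn at 1 + k1 r^2 times it, then the intrinsics apply), "R" (3x3) and "t" (3): a world point X has camera coordinates R X + t. Camera axes: x right, y down, z forward; pixel columns grow to the right and rows downward; lengths in m; the calibration is good to about 2 mm. A picture is of the moment at which its call begins. There is no depth.
- bot.finish_job(): hands the job in, once; it reports no verdict.
The state is a dict: "time": time; "q": joint angles; "joint_vel": joint speeds; "joint_torque": joint torques, N m; "tool_pos": TCP position; "tcp_rot": TCP orientation; "wrist_force": force on the tool from outside, world axes, zero at the start; "torque": the same for the moment, N m; "width": opening from 0.0 (shut) to 1.0 (fully open).
Only numpy, scipy, OpenCV 4.12 (cv2) and the standard library are available. Lean on these libraries where they do the work, as an engineer would, in place of code of your own. Each camera call takes 0.05 s, during which the arm holds its last target. There are 200 camera calls.

### The job

Before these three instrument cases go to the store, try each catch by pulling straight up on the lid's red knob: if the catch has engaged, the lid holds and the stiff knob slides out with a firm but gentle tug; leave it fully out as the sign that the case has been checked. If the lid comes up instead, raise it some 5 cm at the knob (not wide open) to reset its catch, press it down until it snaps fully shut, and tug the knob again until it comes out. Finish with all three lids shut and caught and all three knobs out, without tipping, lifting or shoving the cases or moving the dropper bottle, the red pen or the pink bottle.

Things in the scene. Friction and masses are not known exactly. Their poses are not given: they have to be found in the camera images.
- case_1: grey instrument case, blue lid, 150 mm long (its x), 110 wide (its y), 71 high shut (55 body + 16 lid), about 3 kg, loose on the worktop. Origin: centre of underside; x runs from knob end (-x) to hinge end (+x). The three look alike; one or two have a catch that did not engage, which cannot be seen. About 17 N up at the knob tips the case.
- lid_1 (a joint): lid of case_1, rad: 0 shut, grows as the knob end rises. Catch engaged: holds, 0.015 play. Not engaged: rises under 2.5 N at the knob. Raising it past 0.3 (36 mm at the knob) resets the catch; lowered again it rests about 0.09 open on the spring catch, and about 11 N down on the knob snaps it shut. Pressing without that reset does not engage it. Let go, it falls.
- knob_1 (a joint): pull knob of case_1, m: 0 pushed in, 0.010 fully out. It slides along the lid's upward normal, very stiffly (about 8 N either way), and stays where it is left. Pulling on a lid whose catch is not engaged raises the lid and leaves the knob in.
- grip_1 (a point): centre of the red knob of case_1: ribbed block 24 mm (case x) by 20 (case y) by 38 high, its underside 10 mm over the lid, 45 mm from the case's centre towards its -x end. Pushed in and shut, its centre is 100 mm and its top 119 mm above the worktop. It swivels freely (up to 0.9 rad) about a pin along case y, 15 mm below its centre, so it can stay upright while the lid tilts.
- hinge_1 (a point): middle of the lid hinge of case_1, at the case's +x end, 69 mm above the worktop; the hinge line runs along case y. With the lid shut and the knob in, the knob's pin is 120 mm from it towards -x and 16 mm above it.
- case_2: grey instrument case, blue lid, 150 mm long (its x), 110 wide (its y), 71 high shut (55 body + 16 lid), about 3 kg, loose on the worktop. Origin: centre of underside; x runs from knob end (-x) to hinge end (+x). The three look alike; one or two have a catch that did not engage, which cannot be seen. About 17 N up at the knob tips the case.
- lid_2 (a joint): lid of case_2, rad: 0 shut, grows as the knob end rises. Catch engaged: holds, 0.015 play. Not engaged: rises under 2.5 N at the knob. Raising it past 0.3 (36 mm at the knob) resets the catch; lowered again it rests about 0.09 open on the spring catch, and about 11 N down on the knob snaps it shut. Pressing without that reset does not engage it. Let go, it falls.
- knob_2 (a joint): pull knob of case_2, m: 0 pushed in, 0.010 fully out. It slides along the lid's upward normal, very stiffly (about 8 N either way), and stays where it is left. Pulling on a lid whose catch is not engaged raises the lid and leaves the knob in.
- grip_2 (a point): centre of the red knob of case_2: ribbed block 24 mm (case x) by 20 (case y) by 38 high, its underside 10 mm over the lid, 45 mm from the case's centre towards its -x end. Pushed in and shut, its centre is 100 mm and its top 119 mm above the worktop. It swivels freely (up to 0.9 rad) about a pin along case y, 15 mm below its centre, so it can stay upright while the lid tilts.
- hinge_2 (a point): middle of the lid hinge of case_2, at the case's +x end, 69 mm above the worktop; the hinge line runs along case y. With the lid shut and the knob in, the knob's pin is 120 mm from it towards -x and 16 mm above it.
- case_3: grey instrument case, blue lid, 150 mm long (its x), 110 wide (its y), 71 high shut (55 body + 16 lid), about 3 kg, loose on the worktop. Origin: centre of underside; x runs from knob end (-x) to hinge end (+x). The three look alike; one or two have a catch that did not engage, which cannot be seen. About 17 N up at the knob tips the case.
- lid_3 (a joint): lid of case_3, rad: 0 shut, grows as the knob end rises. Catch engaged: holds, 0.015 play. Not engaged: rises under 2.5 N at the knob. Raising it past 0.3 (36 mm at the knob) resets the catch; lowered again it rests about 0.09 open on the spring catch, and about 11 N down on the knob snaps it shut. Pressing without that reset does not engage it. Let go, it falls.
- knob_3 (a joint): pull knob of case_3, m: 0 pushed in, 0.010 fully out. It slides along the lid's upward normal, very stiffly (about 8 N either way), and stays where it is left. Pulling on a lid whose catch is not engaged raises the lid and leaves the knob in.
- grip_3 (a point): centre of the red knob of case_3: ribbed block 24 mm (case x) by 20 (case y) by 38 high, its underside 10 mm over the lid, 45 mm from the case's centre towards its -x end. Pushed in and shut, its centre is 100 mm and its top 119 mm above the worktop. It swivels freely (up to 0.9 rad) about a pin along case y, 15 mm below its centre, so it can stay upright while the lid tilts.
- hinge_3 (a point): middle of the lid hinge of case_3, at the case's +x end, 69 mm above the worktop; the hinge line runs along case y. With the lid shut and the knob in, the knob's pin is 120 mm from it towards -x and 16 mm above it.
- dropper: bystander: amber dropper bottle with black cap, 33 mm wide, 62 mm high; origin at its underside
- pen_red: bystander: red and white pen lying on the worktop, 140 mm long; origin at its underside
- bottle_pink60: bystander: pink bottle with white cap, 37 mm wide, 86 mm high; origin at its underside

How it is judged:
By the outcome, as a careful person would: the job done as asked, in the order asked, and still so for the second after the job is handed in, with the robot touching nothing.
It also fails if it takes over 72 s, if anything falls off the work surface, if the arm or the gripper's body presses on something with over 40 N, if the wrist force passes 120 N, or if a joint passes its speed limit or range.

## Working session

There is one attempt and no reset: what is moved stays moved. The work goes in short steps, Python scripts to look and compute and a tool call to move; the robot and the scene stay as the last step left them, time stands still between calls to the robot, and variables do not carry over. Pictures are saved under pics/ and viewed, about 8 in all and at most 12, crops included, and the job is handed in when it is done.

Besides the shell and the picture viewer there is one more tool, called after "Request:" as a command line: name --argument value ..., lists and objects as JSON in quotes. drive_tool: Moves the arm, as the interface text tells. Its arguments: {"type":"object","properties":{"deltas":{"type":"array"},"force":{"type":"number"}},"required":["deltas"]}

```bash
mkdir -p pics; cat > h.py <<'E'
import numpy as np, cv2
from workcell import bot
def ray(c,u,v):
    k=c["k1"];M=np.array(c["mtx"],float);d=np.linalg.inv(M)@[u,v,1];s=d[:2].copy()
    for _ in range(20): s=d[:2]/(1+k*(s@s))
    R=np.array(c["R"]);t=np.array(c["t"]);o=-R.T@t
    return o,R.T@np.array([s[0],s[1],1])
def onz(c,u,v,z):
    o,d=ray(c,u,v);return o+d*(z-o[2])/d[2]
def masks(f):
    h=cv2.cvtColor(f,cv2.COLOR_BGR2HSV);H,S,V=cv2.split(h)
    red=(((H<6)|(H>174))&(S>140)&(V>70)).astype(np.uint8)
    blue=((H>95)&(H<130)&(S>90)&(V>50)).astype(np.uint8)
    return red,blue
def st():
    s=bot.read_state();print({k:np.round(s[k],4).tolist() for k in ("time","tool_pos","tcp_rot","wrist_force","width","q")});return s
E
python3 - <<'E'
from h import *
st()
ims=[]
for n in("top","scene"):
    c=bot.read_camera(n);f=c["frame"];cv2.imwrite(f"pics/{n}0.png",f)
    print(n,"cam at",np.round(-np.array(c["R"]).T@c["t"],3))
    r,b=masks(f)
    for nm,m,z in(("red",r,.119),("blue",b,.071)):
        for k in cv2.findContours(m,0,2)[0]:
            a=cv2.contourArea(k)
            if a<40: continue
            rc=cv2.minAreaRect(k);p=onz(c,*rc[0],z)
            bx=[np.round(onz(c,*q,z)[:2],3).tolist() for q in cv2.boxPoints(rc)]
            print(nm,a,np.round(rc[0],0),np.round(p,3),bx)
E
```

```text
{'time': 0.0, 'tool_pos': [0.1856, -0.6482, 0.2299], 'tcp_rot': [-3.1089, -0.4362, 0.0004], 'wrist_force': [0.8438, 0.1457, -0.5643], 'width': 1.0011, 'q': [-1.3289, 0.2648, 1.6054, 0.0, 1.2737, -0.0369]}
top cam at [ 0.478 -0.205  0.98 ]
red 64.0 [279. 273.] [ 0.397 -0.199  0.119] [[0.399, -0.176], [0.403, -0.221], [0.395, -0.222], [0.391, -0.177]]
red 92.5 [163. 238.] [0.473 0.035 0.119] [[0.484, 0.045], [0.484, 0.025], [0.461, 0.025], [0.462, 0.046]]
red 79.5 [268. 228.] [ 0.486 -0.178  0.119] [[0.479, -0.167], [0.499, -0.172], [0.494, -0.19], [0.474, -0.185]]
red 127.0 [380. 195.] [ 0.548 -0.408  0.119] [[0.561, -0.396], [0.56, -0.42], [0.536, -0.419], [0.536, -0.395]]
red 618.5 [474.  91.] [ 0.759 -0.611  0.119] [[0.76, -0.569], [0.803, -0.614], [0.758, -0.654], [0.716, -0.609]]
red 65.5 [348.  70.] [ 0.812 -0.353  0.119] [[0.816, -0.331], [0.815, -0.376], [0.808, -0.376], [0.809, -0.33]]
red 98.5 [345.  48.] [ 0.86  -0.349  0.119] [[0.87, -0.333], [0.879, -0.346], [0.85, -0.364], [0.841, -0.352]]
red 346.5 [477.  30.] [ 0.89  -0.628  0.119] [[0.891, -0.569], [0.93, -0.676], [0.
[... 1157 characters left out ...]
3, -0.582], [0.877, -0.555]]
red 95.5 [210. 183.] [ 0.455 -0.016  0.119] [[0.464, 0.041], [0.483, 0.029], [0.446, -0.068], [0.429, -0.057]]
blue 129.0 [471. 368.] [ 0.558 -0.77   0.071] [[0.536, -0.771], [0.582, -0.761], [0.58, -0.77], [0.535, -0.779]]
blue 1999.5 [344. 257.] [ 0.585 -0.435  0.071] [[0.527, -0.356], [0.724, -0.387], [0.638, -0.508], [0.471, -0.474]]
blue 1281.5 [266. 221.] [ 0.523 -0.207  0.071] [[0.468, -0.122], [0.64, -0.157], [0.574, -0.284], [0.424, -0.249]]
blue 1463.0 [223. 184.] [0.525 0.076 0.071] [[0.466, 0.215], [0.687, 0.251], [0.577, -0.046], [0.402, -0.055]]
blue 325.5 [288.  34.] [4.881 7.36  0.071] [[5.821, 10.682], [6.793, 9.171], [4.33, 5.4], [3.617, 6.171]]
```

View pics/top0.png

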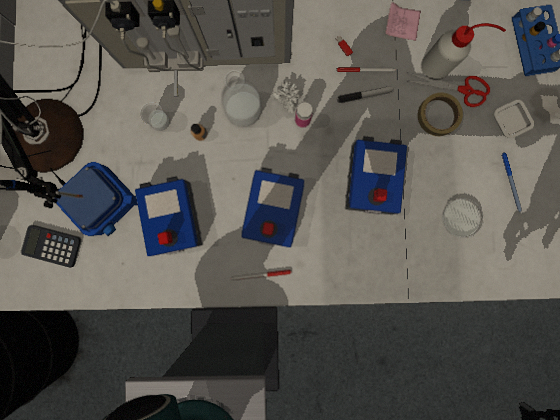

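View pics/scene0.png

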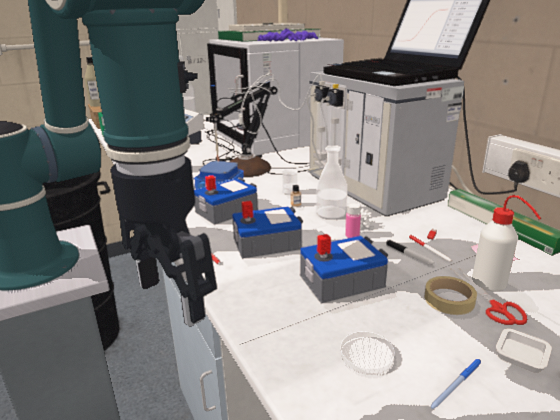

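The top view shows three cases with their knobs at about pixels (380,195), (268,228) and (163,238). Case yaws are about −8.5°, −12.5° and +11.5°, hinge ends pointing away from the robot. The red pen lies at (262,273). The scene view agrees with this. I'll go above the right-hand case first.

Request:
drive_tool --deltas '[{"hand": 1, "offset": [6, 4, 0], "angular": [0, 0, -6]}, {"hand": 1, "offset": [12, 8, 0], "angular": [0, 0, -12]}, {"hand": 1, "offset": [18, 12, 0], "angular": [0, 0, -18]}, {"hand": 1, "offset": [24, 16, 0], "angular": [0, 0, -24.5]}, {"hand": 1, "offset": [30, 20, 0], "angular": [0, 0, -24.5]}, {"hand": 0.8, "offset": [36.2, 24, 0], "angular": [0, 0, -24.5]}, {"hand": 0.8, "offset": [36.2, 24, 0], "angular": [0, 0, -24.5]}, {"hand": 0.8, "offset": [36.2, 24, 0], "angular": [0, 0, -24.5]}]' --force 30

```text
time: 1.1
tool_pos: [0.5509, -0.4055, 0.2303]
tcp_rot: [-3.132, 0.225, 0.0]
wrist_force: [0.2, -0.4, 0.2]
width: 0.799
```

```bash
cat > look.py <<'E'
from h import *
import sys
from scipy.spatial.transform import Rotation as Ro
s=st();zt=float(sys.argv[2]) if len(sys.argv)>2 else .119
X=Ro.from_rotvec(s["tcp_rot"]).as_matrix();print("tool yaw",np.degrees(np.arctan2(X[1,0],X[0,0])),"zax",np.round(X[:,2],3))
c=bot.read_camera("wrist");f=c["frame"];cv2.imwrite(f"pics/{sys.argv[1]}.png",f)
print("cam",np.round(-np.array(c["R"]).T@c["t"],3))
r,b=masks(f)
for nm,m,z in(("red",r,zt),("blue",b,.071)):
    for k in cv2.findContours(m,0,2)[0]:
        if cv2.contourArea(k)<400: continue
        rc=cv2.minAreaRect(k);bx=[np.round(onz(c,*q,z)[:2],4).tolist() for q in cv2.boxPoints(rc)]
        print(nm,cv2.contourArea(k),np.round(rc[0]),rc[1:],np.round(onz(c,*rc[0],z)[:2],4),bx)
E
python3 look.py w1
```

```text
{'time': 1.1, 'tool_pos': [0.5509, -0.4055, 0.2303], 'tcp_rot': [-3.1319, 0.2248, 0.0001], 'wrist_force': [0.2069, -0.3919, 0.2107], 'width': 0.7994, 'q': [-0.6716, 0.282, 1.583, 0.0014, 1.2775, 1.0422]}
tool yaw -8.210950792041622 zax [ 0.     0.002 -1.   ]
cam [ 0.62  -0.416  0.372]
red 1102.0 [ 35. 304.] ((31.820886611938477, 52.54048156738281), 53.61564636230469) [ 0.4959 -0.1963] [[0.4964, -0.1669], [0.52, -0.2159], [0.4953, -0.2244], [0.4699, -0.1749]]
red 964.0 [281. 201.] ((38.0, 28.0), 90.0) [ 0.5543 -0.413 ] [[0.5699, -0.4049], [0.567, -0.4251], [0.5382, -0.4214], [0.5412, -0.4006]]
blue 14252.5 [ 58. 240.] ((153.0, 115.0), 90.0) [ 0.5351 -0.2012] [[0.6128, -0.1692], [0.5961, -0.275], [0.4488, -0.2338], [0.4625, -0.1103]]
blue 22212.5 [281. 134.] ((175.99996948242188, 133.99996948242188), 90.0) [ 0.5991 -0.4204] [[0.6753, -0.3773], [0.6602, -0.4826], [0.5139, -0.4693], [0.5311, -0.3505]]
```

View pics/w1.png

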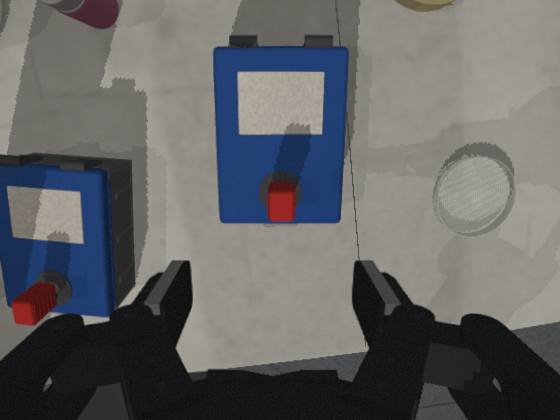

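The wrist view shows the target knob at (281,201), aligned with the jaws. Its top centre is at about (0.551, −0.413). Now I'll descend and grip.

Request:
drive_tool --deltas '[{"hand": 0.8, "offset": [0, -0.75, -4]}, {"hand": 0.8, "offset": [0, -0.75, -8]}, {"hand": 0.8, "offset": [0, -0.75, -12]}, {"hand": 0.8, "offset": [0, -0.75, -14.7]}, {"hand": 0.8, "offset": [0, -0.75, -14.7]}, {"hand": 0.1, "offset": [0, -0.75, -14.7]}, {"hand": 0.1, "offset": [0, -0.75, -14.7]}, {"hand": 0.1, "offset": [0, -0.75, -14.7]}]' --force 40

```text
invalid input
```

Request:
drive_tool --deltas '[{"hand": 0.1, "offset": [0, 0, 0]}, {"hand": 0.1, "offset": [0, 0, 0]}, {"hand": 0.1, "offset": [0, 0, 0]}, {"hand": 0.1, "offset": [0, 0, 0.05]}, {"hand": 0.1, "offset": [0, 0, 0.1]}, {"hand": 0.1, "offset": [0, 0, 0.2]}, {"hand": 0.1, "offset": [0, 0, 0.3]}, {"hand": 0.1, "offset": [0, 0, 0.3]}]'

```text
invalid input
```

Request:
drive_tool --deltas '[{"hand": 0.8, "offset": [0, -0.75, -4], "angular": [0, 0, 0]}, {"hand": 0.8, "offset": [0, -0.75, -8], "angular": [0, 0, 0]}, {"hand": 0.8, "offset": [0, -0.75, -12], "angular": [0, 0, 0]}, {"hand": 0.8, "offset": [0, -0.75, -14.7], "angular": [0, 0, 0]}, {"hand": 0.8, "offset": [0, -0.75, -14.7], "angular": [0, 0, 0]}, {"hand": 0.1, "offset": [0, -0.75, -14.7], "angular": [0, 0, 0]}, {"hand": 0.1, "offset": [0, -0.75, -14.7], "angular": [0, 0, 0]}, {"hand": 0.1, "offset": [0, -0.75, -14.7], "angular": [0, 0, 0]}]' --force 40

```text
time: 2.15
tool_pos: [0.5494, -0.4129, 0.0872]
tcp_rot: [-3.126, 0.235, -0.003]
wrist_force: [-0.3, 11.7, 7.2]
width: 0.229
```

Request:
drive_tool --deltas '[{"hand": 0.1, "offset": [0, 0.05, 0.05], "angular": [0, 0, 0]}, {"hand": 0.1, "offset": [0, 0.1, 0.1], "angular": [0, 0, 0]}, {"hand": 0.1, "offset": [0, 0.1, 0.1], "angular": [0, 0, 0]}]'

```text
time: 2.52
tool_pos: [0.5494, -0.4128, 0.0874]
tcp_rot: [-3.13, 0.233, -0.003]
wrist_force: [0.6, 9.4, 4.4]
width: 0.229
```

Request:
drive_tool --deltas '[{"hand": 0.1, "offset": [0, 0.2, 0.08], "angular": [0, 0, 0]}, {"hand": 0.1, "offset": [0, 0.4, 0.16], "angular": [0, 0, 0]}, {"hand": 0.1, "offset": [0, 0.4, 0.16], "angular": [0, 0, 0]}]'

```text
time: 2.9
tool_pos: [0.5494, -0.4124, 0.0882]
tcp_rot: [3.131, -0.233, 0.006]
wrist_force: [5.4, -0.1, -2.9]
width: 0.225
```

Request:
drive_tool --deltas '[{"hand": 0.1, "offset": [-0.05, 0, 0.1], "angular": [0, 0, 0]}, {"hand": 0.1, "offset": [-0.1, 0, 0.2], "angular": [0, 0, 0]}, {"hand": 0.1, "offset": [-0.1, 0, 0.3], "angular": [0, 0, 0]}, {"hand": 0.1, "offset": [-0.1, 0, 0.3], "angular": [0, 0, 0]}]'

```text
time: 3.4
tool_pos: [0.5494, -0.4123, 0.0899]
tcp_rot: [3.131, -0.234, 0.009]
wrist_force: [10.4, -1.8, -7.9]
width: 0.229
```

Request:
drive_tool --deltas '[{"hand": 0.1, "offset": [0.2, -0.05, 0], "angular": [0, 0, 0]}, {"hand": 0.1, "offset": [0.35, -0.05, 0.05], "angular": [0, 0, 0]}, {"hand": 0.1, "offset": [0.35, -0.05, 0.1], "angular": [0, 0, 0]}, {"hand": 0.1, "offset": [0.35, -0.05, 0.1], "angular": [0, 0, 0]}]'

```text
time: 3.9
tool_pos: [0.5496, -0.4123, 0.09]
tcp_rot: [3.133, -0.234, -0.001]
wrist_force: [2.2, -4.4, -8.8]
width: 0.226
```

Request:
drive_tool --deltas '[{"hand": 0.1, "offset": [0.05, -0.1, 0.05], "angular": [0, 0, 0]}, {"hand": 0.1, "offset": [0.05, -0.1, 0.1], "angular": [0, 0, 0]}, {"hand": 0.1, "offset": [0.05, -0.1, 0.15], "angular": [0, 0, 0]}, {"hand": 0.1, "offset": [0.05, -0.1, 0.2], "angular": [0, 0, 0]}, {"hand": 0.1, "offset": [0.05, -0.1, 0.2], "angular": [0, 0, 0]}]'

```text
time: 4.53
tool_pos: [0.5498, -0.4124, 0.0924]
tcp_rot: [-3.132, 0.233, 0.003]
wrist_force: [-2.0, 0.6, -9.1]
width: 0.224
```

Request:
drive_tool --deltas '[{"hand": 0.1, "offset": [-0.05, 0, 0.1], "angular": [0, 0, 0]}, {"hand": 0.1, "offset": [-0.05, 0, 0.2], "angular": [0, 0, 0]}, {"hand": 0.1, "offset": [-0.05, 0, 0.3], "angular": [0, 0, 0]}, {"hand": 0.1, "offset": [-0.05, 0, 0.4], "angular": [0, 0, 0]}, {"hand": 0.1, "offset": [-0.05, 0, 0.5], "angular": [0, 0, 0]}, {"hand": 0.1, "offset": [-0.05, 0, 0.5], "angular": [0, 0, 0]}]'

```text
time: 5.28
tool_pos: [0.5499, -0.4125, 0.0978]
tcp_rot: [-3.132, 0.233, 0.001]
wrist_force: [-4.1, 2.7, -8.1]
width: 0.233
```

Request:
drive_tool --deltas '[{"hand": 0.1, "offset": [-0.1, 0, 0.05], "angular": [0, 0, 0]}, {"hand": 0.1, "offset": [-0.15, 0.05, 0.1], "angular": [0, 0, 0]}, {"hand": 0.1, "offset": [-0.15, 0.05, 0.15], "angular": [0, 0, 0]}, {"hand": 0.1, "offset": [-0.15, 0.05, 0.15], "angular": [0, 0, 0]}]'

```text
time: 5.78
tool_pos: [0.5497, -0.4125, 0.0992]
tcp_rot: [3.133, -0.234, 0.003]
wrist_force: [3.7, 1.0, -12.9]
width: 0.231
```

Request:
drive_tool --deltas '[{"hand": 0.1, "offset": [0.06, 0, 0], "angular": [0, 0, 0]}, {"hand": 0.1, "offset": [0.08, 0, 0.05], "angular": [0, 0, 0]}, {"hand": 0.1, "offset": [0.08, 0, 0.05], "angular": [0, 0, 0]}]'

```text
time: 6.15
tool_pos: [0.5497, -0.4125, 0.0994]
tcp_rot: [3.133, -0.234, 0.001]
wrist_force: [4.9, 0.8, -16.0]
width: 0.229
```

The force rose while the travel stopped, so the knob is at its stop with the lid holding. I'll relax the pull, release and go up, then move above case B (knob about (0.486, −0.178), yaw −12.5°).

Request:
drive_tool --deltas '[{"hand": 0.1, "offset": [0, 0, -0.2], "angular": [0, 0, 0]}, {"hand": 0.1, "offset": [0, 0, -0.5], "angular": [0, 0, 0]}, {"hand": 0.1, "offset": [0, 0, -0.5], "angular": [0, 0, 0]}, {"hand": 0.7, "offset": [0, 0, -0.5], "angular": [0, 0, 0]}, {"hand": 0.7, "offset": [0, 0, -0.5], "angular": [0, 0, 0]}, {"hand": 0.7, "offset": [0, 0, 1], "angular": [0, 0, 0]}, {"hand": 0.7, "offset": [0, 0, 6], "angular": [0, 0, 0]}, {"hand": 0.7, "offset": [0, 0, 12], "angular": [0, 0, 0]}]'

```text
time: 7.15
tool_pos: [0.5489, -0.4122, 0.2209]
tcp_rot: [-3.132, 0.234, 0.003]
wrist_force: [0.5, -0.6, -0.5]
width: 0.699
```

Request:
drive_tool --deltas '[{"hand": 0.7, "offset": [-1, 5, 1], "angular": [0, 0, -1]}, {"hand": 0.7, "offset": [-2, 10, 1], "angular": [0, 0, -2]}, {"hand": 0.7, "offset": [-4, 15, 1], "angular": [0, 0, -3]}, {"hand": 0.7, "offset": [-6, 20, 1], "angular": [0, 0, -4]}, {"hand": 0.7, "offset": [-6.4, 23.4, 1], "angular": [0, 0, -4]}, {"hand": 0.7, "offset": [-6.4, 23.4, 1], "angular": [0, 0, -4]}, {"hand": 0.7, "offset": [-6.4, 23.4, 1], "angular": [0, 0, -4]}]'

```text
time: 8.02
tool_pos: [0.4863, -0.1792, 0.2312]
tcp_rot: [3.122, -0.342, 0.003]
wrist_force: [-0.5, 0.3, -0.1]
width: 0.698
```

```bash
python3 look.py w2
```

```text
{'time': 8.025, 'tool_pos': [0.4863, -0.1792, 0.2312], 'tcp_rot': [3.1215, -0.3419, 0.0035], 'wrist_force': [-0.5212, 0.3432, -0.1147], 'width': 0.6982, 'q': [-0.4007, -0.0362, 1.9366, -0.0007, 1.2387, 1.3886]}
tool yaw -12.502993949249438 zax [ 0.002 -0.002 -1.   ]
cam [ 0.554 -0.194  0.373]
red 1221.5 [ 35. 267.] ((29.29806137084961, 47.3984375), 57.528804779052734) [0.4786 0.0191] [[0.4832, 0.0435], [0.4968, -0.0], [0.4741, -0.0046], [0.4594, 0.0395]]
red 935.5 [272. 200.] ((38.0, 27.0), 90.0) [ 0.4913 -0.1805] [[0.5074, -0.174], [0.5031, -0.1933], [0.4747, -0.1872], [0.4791, -0.1674]]
red 718.0 [546.  56.] ((35.0, 25.0), 90.0) [ 0.5514 -0.3924] [[0.5647, -0.3837], [0.5617, -0.4029], [0.5378, -0.4015], [0.5411, -0.3821]]
blue 9479.0 [ 36. 206.] ((169.10086059570312, 109.07540130615234), 60.945396423339844) [0.5205 0.0329] [[0.5819, 0.1017], [0.6021, -0.0068], [0.4587, -0.0337], [0.4246, 0.0833]]
blue 22078.5 [272. 134.] ((176.0, 133.0), 90.0) [ 0.5349 -0.1911] [[0.6143, -0.1545], [0.5914, -0.258], [0.4463, -0.2327], [0.4723, -0.1161]]
blue 8087.0 [506.  50.] ((100.0, 105.0), 90.0) [ 0.562  -0.3946] [[0.6078, -0.3546], [0.5938, -0.4447], [0.5128, -0.4398], [0.5306, -0.3457]]
```

View pics/w2.png

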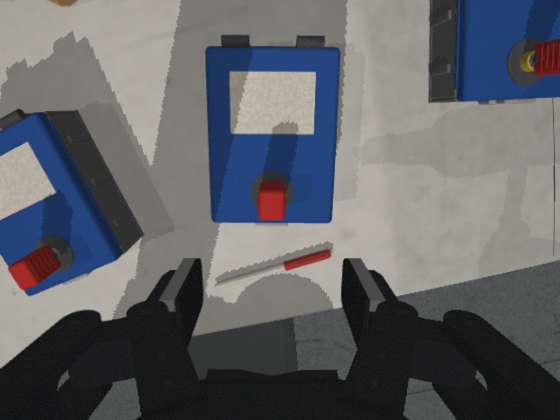

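The wrist view shows case B's knob at (272,200), still in, with the jaws aligned. Case A at top right shows the yellow collar under its knob, so that knob is out. Descend and grip.

Request:
drive_tool --deltas '[{"hand": 0.5, "offset": [0.05, 0, -4], "angular": [0, 0, 0]}, {"hand": 0.5, "offset": [0.05, 0, -8], "angular": [0, 0, 0]}, {"hand": 0.5, "offset": [0.05, 0, -12], "angular": [0, 0, 0]}, {"hand": 0.5, "offset": [0.05, 0, -14.4], "angular": [0, 0, 0]}, {"hand": 0.5, "offset": [0.05, 0, -14.4], "angular": [0, 0, 0]}, {"hand": 0.5, "offset": [0.05, 0, -14.4], "angular": [0, 0, 0]}, {"hand": 0.1, "offset": [0.05, 0, -14.4], "angular": [0, 0, 0]}, {"hand": 0.1, "offset": [0.05, 0, -14.4], "angular": [0, 0, 0]}]'

```text
time: 9.07
tool_pos: [0.4874, -0.1793, 0.0876]
tcp_rot: [3.122, -0.343, 0.005]
wrist_force: [0.6, -1.0, 2.8]
width: 0.229
```

Request:
drive_tool --deltas '[{"hand": 0.1, "offset": [0, 0, 0.05], "angular": [0, 0, 0]}, {"hand": 0.1, "offset": [0, 0, 0.1], "angular": [0, 0, 0]}]'

```text
time: 9.32
tool_pos: [0.4873, -0.1792, 0.0877]
tcp_rot: [3.122, -0.342, 0.005]
wrist_force: [3.8, -3.4, -1.0]
width: 0.228
```

Well centred. Raise 4 mm.

Request:
drive_tool --deltas '[{"hand": 0.1, "offset": [0.1, -0.1, 0.1], "angular": [0, 0, 0]}, {"hand": 0.1, "offset": [0.1, -0.1, 0.2], "angular": [0, 0, 0]}, {"hand": 0.1, "offset": [0.1, -0.1, 0.3], "angular": [0, 0, 0]}, {"hand": 0.1, "offset": [0.1, -0.1, 0.4], "angular": [0, 0, 0]}, {"hand": 0.1, "offset": [0.1, -0.1, 0.4], "angular": [0, 0, 0]}]'

```text
time: 9.95
tool_pos: [0.4874, -0.1793, 0.09]
tcp_rot: [-3.123, 0.343, -0.001]
wrist_force: [6.2, -2.2, -7.6]
width: 0.229
```

Request:
drive_tool --deltas '[{"hand": 0.1, "offset": [0.2, -0.05, 0.1], "angular": [0, 0, 0]}, {"hand": 0.1, "offset": [0.2, -0.05, 0.2], "angular": [0, 0, 0]}, {"hand": 0.1, "offset": [0.2, -0.05, 0.3], "angular": [0, 0, 0]}, {"hand": 0.1, "offset": [0.2, -0.05, 0.4], "angular": [0, 0, 0]}, {"hand": 0.1, "offset": [0.2, -0.05, 0.4], "angular": [0, 0, 0]}]'

```text
time: 10.58
tool_pos: [0.4877, -0.1794, 0.0943]
tcp_rot: [-3.122, 0.343, 0.005]
wrist_force: [-1.9, -0.4, -8.1]
width: 0.226
```

Request:
drive_tool --deltas '[{"hand": 0.1, "offset": [-0.05, 0, 0.1], "angular": [0, 0, 0]}, {"hand": 0.1, "offset": [-0.05, 0, 0.2], "angular": [0, 0, 0]}, {"hand": 0.1, "offset": [-0.05, 0, 0.3], "angular": [0, 0, 0]}, {"hand": 0.1, "offset": [-0.1, 0, 0.4], "angular": [0, 0, 0]}, {"hand": 0.1, "offset": [-0.1, 0, 0.45], "angular": [0, 0, 0]}, {"hand": 0.1, "offset": [-0.1, 0, 0.45], "angular": [0, 0, 0]}]'

```text
time: 11.32
tool_pos: [0.4877, -0.1795, 0.0991]
tcp_rot: [-3.122, 0.343, 0.001]
wrist_force: [-2.0, 3.9, -9.8]
width: 0.227
```

Request:
drive_tool --deltas '[{"hand": 0.1, "offset": [0, 0, 0.05], "angular": [0, 0, 0]}, {"hand": 0.1, "offset": [0, 0, 0.1], "angular": [0, 0, 0]}, {"hand": 0.1, "offset": [0, 0, 0.1], "angular": [0, 0, 0]}]'

```text
time: 11.7
tool_pos: [0.4877, -0.1796, 0.0994]
tcp_rot: [-3.122, 0.343, 0.001]
wrist_force: [1.3, 2.5, -17.9]
width: 0.23
```

B is at its stop too. I'll release and move to case C (knob about (0.473, 0.035), yaw +11°).

Request:
drive_tool --deltas '[{"hand": 0.1, "offset": [0, 0, -0.3], "angular": [0, 0, 0]}, {"hand": 0.1, "offset": [0, 0, -0.6], "angular": [0, 0, 0]}, {"hand": 0.1, "offset": [0, 0, -0.6], "angular": [0, 0, 0]}, {"hand": 0.7, "offset": [0, 0, -0.6], "angular": [0, 0, 0]}, {"hand": 0.7, "offset": [0, 0, -0.6], "angular": [0, 0, 0]}, {"hand": 0.7, "offset": [0, 0, 1], "angular": [0, 0, 0]}, {"hand": 0.7, "offset": [0, 0, 6], "angular": [0, 0, 0]}, {"hand": 0.7, "offset": [0, 0, 12], "angular": [0, 0, 0]}]'

```text
time: 12.7
tool_pos: [0.4878, -0.18, 0.2222]
tcp_rot: [3.123, -0.343, -0.001]
wrist_force: [1.0, -0.8, -0.3]
width: 0.698
```

Request:
drive_tool --deltas '[{"hand": 0.7, "offset": [0, 5, 1], "angular": [0, 0, 6]}, {"hand": 0.7, "offset": [0, 10, 1], "angular": [0, 0, 12]}, {"hand": 0.7, "offset": [-1, 15, 1], "angular": [0, 0, 18]}, {"hand": 0.7, "offset": [-1.4, 20, 1], "angular": [0, 0, 24]}, {"hand": 0.7, "offset": [-1.4, 21.4, 1], "angular": [0, 0, 24]}, {"hand": 0.7, "offset": [-1.4, 21.4, 1], "angular": [0, 0, 24]}, {"hand": 0.7, "offset": [-1.4, 21.4, 1], "angular": [0, 0, 24]}]'

```text
time: 13.58
tool_pos: [0.4746, 0.033, 0.2309]
tcp_rot: [3.125, 0.312, 0.001]
wrist_force: [0.2, 0.5, -0.2]
width: 0.704
```

```bash
python3 look.py w3
```

```text
{'time': 13.575, 'tool_pos': [0.4746, 0.033, 0.2309], 'tcp_rot': [3.1252, 0.3121, 0.0013], 'wrist_force': [0.2009, 0.4821, -0.1872], 'width': 0.7036, 'q': [0.0176, -0.1206, 2.0152, -0.0008, 1.2461, 1.3896]}
tool yaw 11.405989049252426 zax [ 0.001 -0.001 -1.   ]
cam [0.543 0.047 0.373]
red 1274.5 [526. 239.] ((51.42955780029297, 29.06888198852539), 26.56505012512207) [ 0.4887 -0.1715] [[0.4828, -0.1472], [0.5051, -0.1496], [0.4948, -0.1967], [0.4714, -0.195]]
red 965.0 [268. 202.] ((38.0, 28.0), 90.0) [0.4775 0.036 ] [[0.4895, 0.0488], [0.4935, 0.0287], [0.465, 0.0228], [0.4609, 0.0434]]
blue 10342.5 [518. 175.] ((112.41427612304688, 174.2443389892578), 29.587764739990234) [ 0.5339 -0.1802] [[0.4742, -0.1105], [0.6157, -0.1433], [0.5945, -0.2533], [0.4387, -0.2271]]
blue 26952.5 [198. 116.] ((304.4444580078125, 198.86907958984375), 15.147923469543457) [0.5264 0.1052] [[0.45, 0.2518], [0.6127, 0.216], [0.5978, -0.0242], [0.4284, -0.0212]]
blue 1035.5 [125.  71.] ((58.14605712890625, 132.35707092285156), 20.246620178222656) [0.5507 0.1697] [[0.5013, 0.2085], [0.6044, 0.1795], [0.597, 0.1345], [0.4931, 0.1599]]
```

View pics/w3.png

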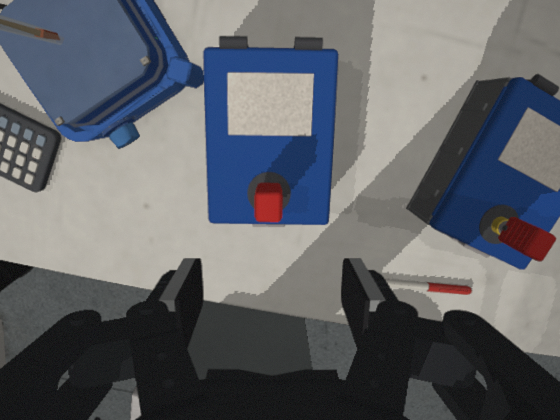

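Knob B shows its yellow collar at (500,228), so it is out. Knob C is at (268,202), still in and aligned with the jaws.

Request:
drive_tool --deltas '[{"hand": 0.5, "offset": [-0.1, 0.2, -4], "angular": [0, 0, 0]}, {"hand": 0.5, "offset": [-0.1, 0.2, -8], "angular": [0, 0, 0]}, {"hand": 0.5, "offset": [-0.1, 0.2, -12], "angular": [0, 0, 0]}, {"hand": 0.5, "offset": [-0.1, 0.2, -14.4], "angular": [0, 0, 0]}, {"hand": 0.5, "offset": [-0.1, 0.2, -14.4], "angular": [0, 0, 0]}, {"hand": 0.5, "offset": [-0.1, 0.2, -14.4], "angular": [0, 0, 0]}, {"hand": 0.1, "offset": [-0.1, 0.2, -14.4], "angular": [0, 0, 0]}, {"hand": 0.1, "offset": [-0.1, 0.2, -14.4], "angular": [0, 0, 0]}]'

```text
time: 14.62
tool_pos: [0.4745, 0.0358, 0.088]
tcp_rot: [3.125, 0.314, 0.005]
wrist_force: [0.0, -1.7, 3.4]
width: 0.23
```

Request:
drive_tool --deltas '[{"hand": 0.1, "offset": [0, 0, 0.05], "angular": [0, 0, 0]}, {"hand": 0.1, "offset": [0, 0, 0.1], "angular": [0, 0, 0]}]'

```text
time: 14.88
tool_pos: [0.4744, 0.0359, 0.0882]
tcp_rot: [3.125, 0.314, 0.005]
wrist_force: [4.8, -2.7, 0.3]
width: 0.229
```

Request:
drive_tool --deltas '[{"hand": 0.1, "offset": [0.05, 0, 0.1], "angular": [0, 0, 0]}, {"hand": 0.1, "offset": [0.05, 0, 0.2], "angular": [0, 0, 0]}, {"hand": 0.1, "offset": [0.05, 0, 0.3], "angular": [0, 0, 0]}, {"hand": 0.1, "offset": [0.05, 0, 0.4], "angular": [0, 0, 0]}, {"hand": 0.1, "offset": [0.05, 0, 0.4], "angular": [0, 0, 0]}]'

```text
time: 15.5
tool_pos: [0.4749, 0.036, 0.0917]
tcp_rot: [3.125, 0.314, 0.004]
wrist_force: [5.1, -2.2, -3.2]
width: 0.229
```

The lid rises at low force, so case C is not engaged. I'll raise it 5 cm along the hinge arc.

Request:
drive_tool --deltas '[{"hand": 0.1, "offset": [0.27, 0, 0.65], "angular": [0, 0, 0]}, {"hand": 0.1, "offset": [0.45, 0.03, 1.25], "angular": [0, 0, 0]}, {"hand": 0.1, "offset": [0.6, 0.06, 1.85], "angular": [0, 0, 0]}, {"hand": 0.1, "offset": [0.85, 0.1, 2.45], "angular": [0, 0, 0]}, {"hand": 0.1, "offset": [1.1, 0.15, 3.05], "angular": [0, 0, 0]}, {"hand": 0.1, "offset": [1.35, 0.2, 3.65], "angular": [0, 0, 0]}, {"hand": 0.1, "offset": [1.7, 0.28, 4.25], "angular": [0, 0, 0]}, {"hand": 0.1, "offset": [1.95, 0.33, 4.65], "angular": [0, 0, 0]}]'

```text
time: 16.5
tool_pos: [0.4927, 0.0393, 0.1383]
tcp_rot: [3.126, 0.314, -0.002]
wrist_force: [-2.6, -2.2, -0.1]
width: 0.227
```

Request:
drive_tool --deltas '[{"hand": 0.1, "offset": [0, 0, 0], "angular": [0, 0, 0]}, {"hand": 0.1, "offset": [0, 0, 0], "angular": [0, 0, 0]}]'

```text
time: 16.75
tool_pos: [0.4923, 0.0392, 0.1376]
tcp_rot: [3.126, 0.314, -0.002]
wrist_force: [-3.8, -3.0, 0.8]
width: 0.229
```

Request:
drive_tool --deltas '[{"hand": 0.1, "offset": [-0.4, -0.06, -0.6], "angular": [0, 0, 0]}, {"hand": 0.1, "offset": [-0.7, -0.12, -1.2], "angular": [0, 0, 0]}, {"hand": 0.1, "offset": [-0.95, -0.16, -1.8], "angular": [0, 0, 0]}, {"hand": 0.1, "offset": [-1.2, -0.21, -2.4], "angular": [0, 0, 0]}, {"hand": 0.1, "offset": [-1.4, -0.25, -2.9], "angular": [0, 0, 0]}, {"hand": 0.1, "offset": [-1.55, -0.28, -3.4], "angular": [0, 0, 0]}, {"hand": 0.1, "offset": [-1.65, -0.3, -3.7], "angular": [0, 0, 0]}, {"hand": 0.1, "offset": [-1.65, -0.3, -3.7], "angular": [0, 0, 0]}]'

```text
time: 17.75
tool_pos: [0.4767, 0.0364, 0.1007]
tcp_rot: [3.126, 0.314, 0.001]
wrist_force: [-1.1, -4.5, -0.2]
width: 0.23
```

Request:
drive_tool --deltas '[{"hand": 0.1, "offset": [-0.03, 0, -0.15], "angular": [0, 0, 0]}, {"hand": 0.1, "offset": [-0.06, 0, -0.3], "angular": [0, 0, 0]}, {"hand": 0.1, "offset": [-0.06, 0, -0.45], "angular": [0, 0, 0]}, {"hand": 0.1, "offset": [-0.06, 0, -0.45], "angular": [0, 0, 0]}]'

```text
time: 18.25
tool_pos: [0.4761, 0.0362, 0.0974]
tcp_rot: [3.126, 0.314, 0.0]
wrist_force: [-4.3, -4.3, 5.9]
width: 0.228
```

Request:
drive_tool --deltas '[{"hand": 0.1, "offset": [-0.15, 0.1, -0.1], "angular": [0, 0, 0]}, {"hand": 0.1, "offset": [-0.2, 0.15, -0.2], "angular": [0, 0, 0]}, {"hand": 0.1, "offset": [-0.2, 0.15, -0.3], "angular": [0, 0, 0]}, {"hand": 0.1, "offset": [-0.2, 0.15, -0.3], "angular": [0, 0, 0]}]'

```text
time: 18.75
tool_pos: [0.4758, 0.0365, 0.0956]
tcp_rot: [3.123, 0.315, 0.005]
wrist_force: [-2.9, -10.9, 9.0]
width: 0.229
```

Request:
drive_tool --deltas '[{"hand": 0.1, "offset": [-0.1, -0.2, -0.05], "angular": [0, 0, 0]}, {"hand": 0.1, "offset": [-0.1, -0.35, -0.1], "angular": [0, 0, 0]}, {"hand": 0.1, "offset": [-0.1, -0.35, -0.2], "angular": [0, 0, 0]}, {"hand": 0.1, "offset": [-0.1, -0.35, -0.3], "angular": [0, 0, 0]}, {"hand": 0.1, "offset": [-0.1, -0.35, -0.3], "angular": [0, 0, 0]}]'

```text
time: 19.38
tool_pos: [0.4748, 0.0356, 0.0912]
tcp_rot: [-3.124, -0.313, -0.007]
wrist_force: [3.5, 4.3, 1.4]
width: 0.225
```

Force dropped, so it's over the hump. I'll press fully home.

Request:
drive_tool --deltas '[{"hand": 0.1, "offset": [0.05, 0.1, -0.2], "angular": [0, 0, 0]}, {"hand": 0.1, "offset": [0.05, 0.1, -0.4], "angular": [0, 0, 0]}, {"hand": 0.1, "offset": [0.05, 0.1, -0.6], "angular": [0, 0, 0]}, {"hand": 0.1, "offset": [0.05, 0.1, -0.8], "angular": [0, 0, 0]}, {"hand": 0.1, "offset": [0.05, 0.1, -0.8], "angular": [0, 0, 0]}]'

```text
time: 20.0
tool_pos: [0.4747, 0.0356, 0.087]
tcp_rot: [-3.126, -0.314, -0.002]
wrist_force: [-10.5, 2.3, 33.9]
width: 0.23
```

Request:
drive_tool --deltas '[{"hand": 0.1, "offset": [0, 0, 0.15], "angular": [0, 0, 0]}, {"hand": 0.1, "offset": [0, 0, 0.3], "angular": [0, 0, 0]}, {"hand": 0.1, "offset": [0, 0, 0.4], "angular": [0, 0, 0]}, {"hand": 0.1, "offset": [0, 0, 0.4], "angular": [0, 0, 0]}]'

```text
time: 20.5
tool_pos: [0.4745, 0.0356, 0.0878]
tcp_rot: [-3.126, -0.314, -0.003]
wrist_force: [1.1, 1.6, 10.2]
width: 0.228
```

Request:
drive_tool --deltas '[{"hand": 0.1, "offset": [0, 0, 0.1], "angular": [0, 0, 0]}, {"hand": 0.1, "offset": [0, 0, 0.2], "angular": [0, 0, 0]}, {"hand": 0.1, "offset": [0, 0, 0.3], "angular": [0, 0, 0]}, {"hand": 0.1, "offset": [0, 0, 0.3], "angular": [0, 0, 0]}]'

```text
time: 21.0
tool_pos: [0.4745, 0.0356, 0.0891]
tcp_rot: [-3.126, -0.314, -0.004]
wrist_force: [5.4, 3.0, -1.2]
width: 0.226
```

Request:
drive_tool --deltas '[{"hand": 0.1, "offset": [0.15, 0.1, 0.1], "angular": [0, 0, 0]}, {"hand": 0.1, "offset": [0.15, 0.1, 0.2], "angular": [0, 0, 0]}, {"hand": 0.1, "offset": [0.15, 0.1, 0.3], "angular": [0, 0, 0]}, {"hand": 0.1, "offset": [0.15, 0.1, 0.3], "angular": [0, 0, 0]}]'

```text
time: 21.5
tool_pos: [0.4745, 0.0358, 0.091]
tcp_rot: [3.125, 0.314, -0.001]
wrist_force: [5.0, -0.6, -6.6]
width: 0.226
```

The lid holds this time. Continue the tug.

Request:
drive_tool --deltas '[{"hand": 0.1, "offset": [0.15, 0, 0.1], "angular": [0, 0, 0]}, {"hand": 0.1, "offset": [0.15, 0, 0.2], "angular": [0, 0, 0]}, {"hand": 0.1, "offset": [0.15, 0, 0.3], "angular": [0, 0, 0]}, {"hand": 0.1, "offset": [0.15, 0, 0.4], "angular": [0, 0, 0]}, {"hand": 0.1, "offset": [0.15, 0, 0.5], "angular": [0, 0, 0]}, {"hand": 0.1, "offset": [0.15, 0, 0.5], "angular": [0, 0, 0]}]'

```text
time: 22.25
tool_pos: [0.4749, 0.036, 0.0968]
tcp_rot: [3.125, 0.314, -0.005]
wrist_force: [-2.1, -4.8, -8.0]
width: 0.227
```

Request:
drive_tool --deltas '[{"hand": 0.1, "offset": [0, -0.05, 0.05], "angular": [0, 0, 0]}, {"hand": 0.1, "offset": [0, -0.05, 0.1], "angular": [0, 0, 0]}, {"hand": 0.1, "offset": [0, -0.05, 0.15], "angular": [0, 0, 0]}, {"hand": 0.1, "offset": [0, -0.05, 0.2], "angular": [0, 0, 0]}, {"hand": 0.1, "offset": [0, -0.05, 0.2], "angular": [0, 0, 0]}]'

```text
time: 22.88
tool_pos: [0.475, 0.0359, 0.0988]
tcp_rot: [-3.126, -0.314, 0.005]
wrist_force: [-4.3, -2.4, -8.3]
width: 0.231
```

Request:
drive_tool --deltas '[{"hand": 0.1, "offset": [0, 0, 0.05], "angular": [0, 0, 0]}, {"hand": 0.1, "offset": [0, 0, 0.1], "angular": [0, 0, 0]}, {"hand": 0.1, "offset": [0, 0, 0.1], "angular": [0, 0, 0]}]'

```text
time: 23.25
tool_pos: [0.475, 0.0359, 0.0995]
tcp_rot: [-3.126, -0.314, 0.005]
wrist_force: [-4.7, -2.8, -10.9]
width: 0.226
```

Request:
drive_tool --deltas '[{"hand": 0.1, "offset": [-0.05, 0, 0.05], "angular": [0, 0, 0]}, {"hand": 0.1, "offset": [-0.05, 0, 0.05], "angular": [0, 0, 0]}]'

```text
time: 23.5
tool_pos: [0.475, 0.036, 0.0998]
tcp_rot: [-3.126, -0.314, 0.003]
wrist_force: [-1.9, -3.0, -16.7]
width: 0.225
```

Stop reached. I'll relax, release, go up and move back clear to inspect.

Request:
drive_tool --deltas '[{"hand": 0.1, "offset": [0, 0, -0.3], "angular": [0, 0, 0]}, {"hand": 0.1, "offset": [0, 0, -0.5], "angular": [0, 0, 0]}, {"hand": 0.1, "offset": [0, 0, -0.5], "angular": [0, 0, 0]}, {"hand": 0.7, "offset": [0, 0, -0.5], "angular": [0, 0, 0]}, {"hand": 0.7, "offset": [0, 0, -0.5], "angular": [0, 0, 0]}, {"hand": 0.7, "offset": [0, 0, 1], "angular": [0, 0, 0]}, {"hand": 0.7, "offset": [0, 0, 6], "angular": [0, 0, 0]}, {"hand": 0.7, "offset": [0, 0, 12], "angular": [0, 0, 0]}]'

```text
time: 24.5
tool_pos: [0.4758, 0.036, 0.2228]
tcp_rot: [-3.126, -0.314, 0.0]
wrist_force: [1.4, -0.5, 0.5]
width: 0.699
```

Request:
drive_tool --deltas '[{"hand": 0.7, "offset": [0, -5, 4], "angular": [0, 0, 0]}, {"hand": 0.7, "offset": [0, -10, 8], "angular": [0, 0, 0]}, {"hand": 0.7, "offset": [0, -15, 12], "angular": [0, 0, 0]}, {"hand": 0.7, "offset": [0, -20, 13], "angular": [0, 0, 0]}, {"hand": 0.7, "offset": [0, -22, 13], "angular": [0, 0, 0]}, {"hand": 0.7, "offset": [0, -22, 13], "angular": [0, 0, 0]}, {"hand": 0.7, "offset": [0, -22, 13], "angular": [0, 0, 0]}]'

```text
time: 25.38
tool_pos: [0.4757, -0.1828, 0.3502]
tcp_rot: [-3.124, -0.315, 0.001]
wrist_force: [0.2, 0.0, 0.5]
width: 0.7
```

```bash
python3 look.py w4 .129; python3 - <<'E'
from h import *
a=cv2.imread("pics/scene0.png");c=bot.read_camera("scene");f=c["frame"]
t0=cv2.imread("pics/top0.png");t=bot.read_camera("top")["frame"]
s=[cv2.resize(x[160:310,170:410],None,fx=1.66,fy=1.66,interpolation=2) for x in(a,f)]
u=[cv2.resize(x[80:290,120:420],(398,279),interpolation=2) for x in(t0,t)]
cv2.imwrite("pics/cmp.png",np.vstack([np.hstack(s),np.hstack(u)]))
E
```

```text
{'time': 25.375, 'tool_pos': [0.4757, -0.1828, 0.3502], 'tcp_rot': [-3.1242, -0.3149, 0.0013], 'wrist_force': [0.1911, 0.049, 0.5068], 'width': 0.7001, 'q': [-0.4164, -0.1039, 1.7839, 0.001, 1.4631, 0.9533]}
tool yaw 11.512679850797424 zax [-0.001  0.001 -1.   ]
cam [ 0.545 -0.169  0.492]
red 445.5 [271. 164.] ((20.6151123046875, 24.948225021362305), 23.198589324951172) [ 0.4897 -0.1794] [[0.4792, -0.1664], [0.5044, -0.1717], [0.5001, -0.1924], [0.4747, -0.1873]]
red 676.5 [489. 152.] ((34.960662841796875, 23.275178909301758), 16.699243545532227) [ 0.5499 -0.4005] [[0.5391, -0.3811], [0.5626, -0.3803], [0.5608, -0.4201], [0.5369, -0.4214]]
red 647.0 [ 75. 139.] ((22.748897552490234, 32.46687316894531), 83.6598129272461) [0.4767 0.0249] [[0.4831, 0.0441], [0.493, 0.0101], [0.4704, 0.0058], [0.4601, 0.0402]]
blue 11780.5 [286. 122.] ((95.90078735351562, 130.26034545898438), 25.559967041015625) [ 0.5332 -0.1877] [[0.473, -0.1135], [0.6143, -0.1533], [0.5912, -0.2582], [0.4437, -0.2258]]
blue 11487.0 [482. 110.] ((91.0599365234375, 134.61221313476562), 25.463346481323242) [ 0.5948 -0.4112] [[0.5302, -0.3424], [0.6757, -0.3686], [0.66, -0.4812], [0.5058, -0.4609]]
blue 406.0 [ 7. 38.] ((14.0, 49.0), 0.0) [0.5662 0.1466] [[0.5376, 0.1541], [0.5918, 0.157], [0.5941, 0.1396], [0.5403, 0.1364]]
blue 14598.0 [72. 80.] ((160.0, 144.0), 90.0) [0.5328 0.0643] [[0.6069, 0.158], [0.6316, -0.0089], [0.4563, -0.0301], [0.4217, 0.1519]]
```

View pics/cmp.png

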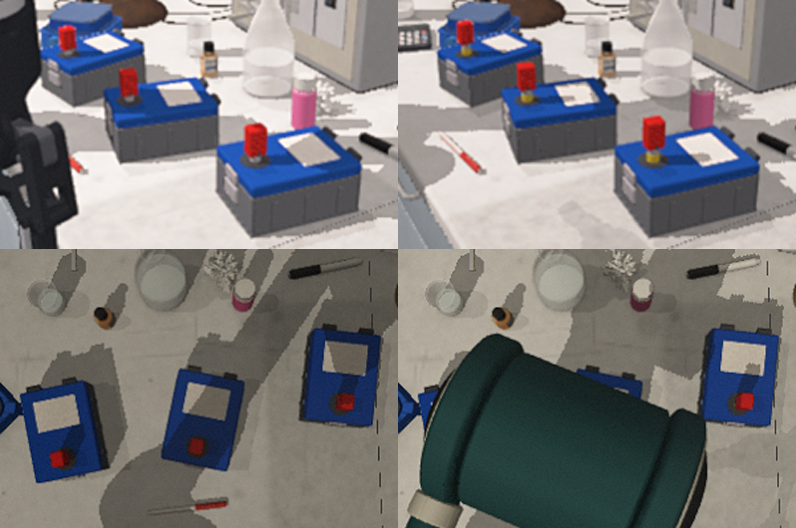

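View pics/w4.png

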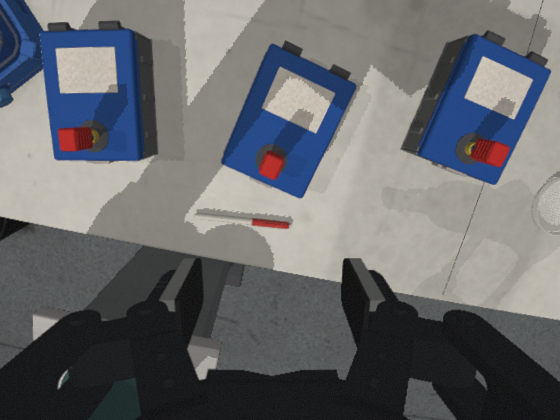

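Everything looks right: yellow collars show under all three knobs (C at (95,138), A at (472,150), B in the scene crop), the lids are flat and the bystanders haven't moved. However, the contact stiffness measured about 7–8 N/mm. My 5–6 mm relaxation before each release could therefore have pushed the knobs back a millimetre or two, so I'll re-tug each one and release near zero force. B first.

Request:
drive_tool --deltas '[{"hand": 0.5, "offset": [1.2, 0.3, -4], "angular": [0, 0, -8]}, {"hand": 0.5, "offset": [1.2, 0.3, -8], "angular": [0, 0, -16]}, {"hand": 0.5, "offset": [1.2, 0.3, -12], "angular": [0, 0, -24]}, {"hand": 0.5, "offset": [1.2, 0.3, -17], "angular": [0, 0, -24]}, {"hand": 0.5, "offset": [1.2, 0.3, -22], "angular": [0, 0, -24]}, {"hand": 0.5, "offset": [1.2, 0.3, -25.3], "angular": [0, 0, -24]}, {"hand": 0.5, "offset": [1.2, 0.3, -25.3], "angular": [0, 0, -24]}, {"hand": 0.5, "offset": [1.2, 0.3, -25.3], "angular": [0, 0, -24]}]'

```text
time: 26.52
tool_pos: [0.4891, -0.181, 0.0992]
tcp_rot: [3.123, -0.341, 0.003]
wrist_force: [0.9, -0.3, -0.3]
width: 0.504
```

Request:
drive_tool --deltas '[{"hand": 0.1, "offset": [0, 0, 0], "angular": [0, 0, 0]}, {"hand": 0.1, "offset": [0, 0, 0.05], "angular": [0, 0, 0]}, {"hand": 0.1, "offset": [0, 0, 0.1], "angular": [0, 0, 0]}]'

```text
time: 26.9
tool_pos: [0.4899, -0.1805, 0.1007]
tcp_rot: [-3.121, 0.344, -0.007]
wrist_force: [3.3, 4.8, -3.2]
width: 0.227
```

Request:
drive_tool --deltas '[{"hand": 0.1, "offset": [0.05, 0.1, 0.05], "angular": [0, 0, 0]}, {"hand": 0.1, "offset": [0.05, 0.1, 0.1], "angular": [0, 0, 0]}, {"hand": 0.1, "offset": [0.05, 0.1, 0.1], "angular": [0, 0, 0]}]'

```text
time: 27.28
tool_pos: [0.4899, -0.1804, 0.1007]
tcp_rot: [3.123, -0.343, 0.005]
wrist_force: [5.4, 1.5, -2.8]
width: 0.229
```

Request:
drive_tool --deltas '[{"hand": 0.1, "offset": [0, 0, 0.05], "angular": [0, 0, 0]}, {"hand": 0.1, "offset": [0, 0, 0.05], "angular": [0, 0, 0]}]'

```text
time: 27.52
tool_pos: [0.4899, -0.1804, 0.1011]
tcp_rot: [3.123, -0.343, 0.005]
wrist_force: [5.6, 2.0, -2.4]
width: 0.227
```

Request:
drive_tool --deltas '[{"hand": 0.1, "offset": [0.1, 0, 0.05], "angular": [0, 0, 0]}, {"hand": 0.1, "offset": [0.1, 0, 0.1], "angular": [0, 0, 0]}, {"hand": 0.1, "offset": [0.1, 0, 0.1], "angular": [0, 0, 0]}]'

```text
time: 27.9
tool_pos: [0.4901, -0.1803, 0.1016]
tcp_rot: [3.123, -0.343, 0.002]
wrist_force: [5.7, 1.7, -2.5]
width: 0.227
```

Request:
drive_tool --deltas '[{"hand": 0.1, "offset": [0.05, 0, 0.05], "angular": [0, 0, 0]}, {"hand": 0.1, "offset": [0.05, 0, 0.1], "angular": [0, 0, 0]}, {"hand": 0.1, "offset": [0.05, 0, 0.1], "angular": [0, 0, 0]}]'

```text
time: 28.28
tool_pos: [0.4901, -0.1803, 0.1018]
tcp_rot: [3.123, -0.343, 0.001]
wrist_force: [5.9, 0.4, -7.0]
width: 0.226
```

Request:
drive_tool --deltas '[{"hand": 0.1, "offset": [0.1, 0, 0.05], "angular": [0, 0, 0]}, {"hand": 0.1, "offset": [0.1, 0, 0.1], "angular": [0, 0, 0]}, {"hand": 0.1, "offset": [0.1, 0, 0.1], "angular": [0, 0, 0]}]'

```text
time: 28.65
tool_pos: [0.4902, -0.1802, 0.1027]
tcp_rot: [3.123, -0.343, -0.002]
wrist_force: [3.1, -2.0, -7.9]
width: 0.225
```

Request:
drive_tool --deltas '[{"hand": 0.1, "offset": [0.05, 0, 0.05], "angular": [0, 0, 0]}, {"hand": 0.1, "offset": [0.05, 0, 0.05], "angular": [0, 0, 0]}]'

```text
time: 28.9
tool_pos: [0.4903, -0.1802, 0.103]
tcp_rot: [3.123, -0.342, -0.004]
wrist_force: [1.9, -3.4, -12.2]
width: 0.229
```

Request:
drive_tool --deltas '[{"hand": 0.1, "offset": [0, 0, 0.04], "angular": [0, 0, 0]}, {"hand": 0.1, "offset": [0, 0, 0.04], "angular": [0, 0, 0]}]'

```text
time: 29.15
tool_pos: [0.4903, -0.1801, 0.1032]
tcp_rot: [3.123, -0.343, -0.004]
wrist_force: [2.2, -5.2, -17.0]
width: 0.226
```

Request:
drive_tool --deltas '[{"hand": 0.1, "offset": [0, 0, -0.1], "angular": [0, 0, 0]}, {"hand": 0.1, "offset": [0, 0, -0.15], "angular": [0, 0, 0]}, {"hand": 0.1, "offset": [0, 0, -0.15], "angular": [0, 0, 0]}]'

```text
time: 29.52
tool_pos: [0.4905, -0.1801, 0.103]
tcp_rot: [3.123, -0.342, -0.003]
wrist_force: [-3.3, -3.8, -8.9]
width: 0.224
```

B is confirmed at its stop; it had slipped back about 1 mm. I'll release gently and go to A.

Request:
drive_tool --deltas '[{"hand": 0.1, "offset": [0, 0, -0.1], "angular": [0, 0, 0]}, {"hand": 0.1, "offset": [0, 0, -0.1], "angular": [0, 0, 0]}, {"hand": 0.5, "offset": [0, 0, -0.1], "angular": [0, 0, 0]}, {"hand": 0.6, "offset": [0, 0, -0.1], "angular": [0, 0, 0]}, {"hand": 0.6, "offset": [0, 0, 1], "angular": [0, 0, 0]}, {"hand": 0.6, "offset": [0, 0, 5], "angular": [0, 0, 0]}, {"hand": 0.6, "offset": [0, 0, 10], "angular": [0, 0, 0]}]'

```text
time: 30.4
tool_pos: [0.491, -0.1796, 0.2039]
tcp_rot: [-3.122, 0.342, 0.002]
wrist_force: [0.3, -0.9, 0.4]
width: 0.598
```

Request:
drive_tool --deltas '[{"hand": 0.5, "offset": [1.5, -5, 0], "angular": [0, 0, 1]}, {"hand": 0.5, "offset": [3, -10, 0], "angular": [0, 0, 2]}, {"hand": 0.5, "offset": [4.5, -15, 0], "angular": [0, 0, 3]}, {"hand": 0.5, "offset": [6, -20, 0], "angular": [0, 0, 4.2]}, {"hand": 0.5, "offset": [6, -23.2, 0], "angular": [0, 0, 4.2]}, {"hand": 0.5, "offset": [6, -23.2, 0], "angular": [0, 0, 4.2]}, {"hand": 0.5, "offset": [6, -23.2, 0], "angular": [0, 0, 4.2]}]'

```text
time: 31.28
tool_pos: [0.5516, -0.4116, 0.2033]
tcp_rot: [-3.133, 0.228, -0.001]
wrist_force: [-0.5, 0.2, -0.4]
width: 0.501
```

Target (0.5497, −0.4125, 0.100).

Request:
drive_tool --deltas '[{"hand": 0.5, "offset": [-0.2, -0.1, -4], "angular": [0, 0, 0]}, {"hand": 0.5, "offset": [-0.2, -0.1, -8], "angular": [0, 0, 0]}, {"hand": 0.5, "offset": [-0.2, -0.1, -10.3], "angular": [0, 0, 0]}, {"hand": 0.5, "offset": [-0.2, -0.1, -10.3], "angular": [0, 0, 0]}, {"hand": 0.5, "offset": [-0.2, -0.1, -10.3], "angular": [0, 0, 0]}, {"hand": 0.1, "offset": [-0.2, -0.1, -10.3], "angular": [0, 0, 0]}, {"hand": 0.1, "offset": [-0.2, -0.1, -10.25], "angular": [0, 0, 0]}, {"hand": 0.1, "offset": [-0.2, -0.1, -10.2], "angular": [0, 0, 0]}]'

```text
time: 32.28
tool_pos: [0.5507, -0.4128, 0.1023]
tcp_rot: [3.133, -0.228, 0.004]
wrist_force: [3.1, 3.9, 2.7]
width: 0.226
```

Request:
drive_tool --deltas '[{"hand": 0.1, "offset": [0.1, 0, 0.1], "angular": [0, 0, 0]}, {"hand": 0.1, "offset": [0.1, 0, 0.2], "angular": [0, 0, 0]}, {"hand": 0.1, "offset": [0.1, 0, 0.2], "angular": [0, 0, 0]}]'

```text
time: 32.65
tool_pos: [0.5507, -0.4128, 0.1024]
tcp_rot: [-3.133, 0.228, -0.0]
wrist_force: [3.2, 3.5, -0.8]
width: 0.229
```

Request:
drive_tool --deltas '[{"hand": 0.1, "offset": [0.1, 0.1, 0.1], "angular": [0, 0, 0]}, {"hand": 0.1, "offset": [0.1, 0.1, 0.2], "angular": [0, 0, 0]}, {"hand": 0.1, "offset": [0.1, 0.1, 0.2], "angular": [0, 0, 0]}]'

```text
time: 33.02
tool_pos: [0.551, -0.4126, 0.1037]
tcp_rot: [3.133, -0.228, -0.001]
wrist_force: [2.8, -2.3, -8.2]
width: 0.223
```

Request:
drive_tool --deltas '[{"hand": 0.1, "offset": [0.1, 0, 0.05], "angular": [0, 0, 0]}, {"hand": 0.1, "offset": [0.1, 0, 0.1], "angular": [0, 0, 0]}, {"hand": 0.1, "offset": [0.1, 0, 0.1], "angular": [0, 0, 0]}]'

```text
time: 33.4
tool_pos: [0.5513, -0.4125, 0.1045]
tcp_rot: [3.133, -0.228, -0.004]
wrist_force: [-0.7, -5.3, -12.3]
width: 0.227
```

Request:
drive_tool --deltas '[{"hand": 0.1, "offset": [0, -0.05, 0.05], "angular": [0, 0, 0]}, {"hand": 0.1, "offset": [0, -0.05, 0.05], "angular": [0, 0, 0]}]'

```text
time: 33.65
tool_pos: [0.5513, -0.4121, 0.1047]
tcp_rot: [-3.132, 0.228, 0.004]
wrist_force: [0.8, -4.2, -16.6]
width: 0.225
```

Request:
drive_tool --deltas '[{"hand": 0.1, "offset": [0, 0, -0.1], "angular": [0, 0, 0]}, {"hand": 0.1, "offset": [0, 0, -0.2], "angular": [0, 0, 0]}, {"hand": 0.1, "offset": [0, 0, -0.2], "angular": [0, 0, 0]}]'

```text
time: 34.02
tool_pos: [0.5513, -0.4121, 0.1044]
tcp_rot: [-3.132, 0.228, 0.004]
wrist_force: [-4.3, -2.0, -11.0]
width: 0.228
```

Request:
drive_tool --deltas '[{"hand": 0.1, "offset": [0, 0, -0.15], "angular": [0, 0, 0]}, {"hand": 0.1, "offset": [0, 0, -0.15], "angular": [0, 0, 0]}, {"hand": 0.5, "offset": [0, 0, -0.15], "angular": [0, 0, 0]}, {"hand": 0.6, "offset": [0, 0, -0.15], "angular": [0, 0, 0]}, {"hand": 0.6, "offset": [0, 0, 1], "angular": [0, 0, 0]}, {"hand": 0.6, "offset": [0, 0, 5], "angular": [0, 0, 0]}, {"hand": 0.6, "offset": [0, 0, 10], "angular": [0, 0, 0]}, {"hand": 0.6, "offset": [0, 0, 13], "angular": [0, 0, 0]}]'

```text
time: 35.02
tool_pos: [0.5542, -0.4135, 0.2397]
tcp_rot: [3.13, -0.228, 0.009]
wrist_force: [0.0, -0.4, -0.5]
width: 0.602
```

Request:
drive_tool --deltas '[{"hand": 0.5, "offset": [-1, 6, 0], "angular": [0, 0, 3]}, {"hand": 0.5, "offset": [-2, 12, 0], "angular": [0, 0, 6]}, {"hand": 0.5, "offset": [-3, 18, 0], "angular": [0, 0, 9]}, {"hand": 0.5, "offset": [-4, 24, 0], "angular": [0, 0, 12]}, {"hand": 0.5, "offset": [-5, 30, 0], "angular": [0, 0, 15]}, {"hand": 0.5, "offset": [-6, 36, 0], "angular": [0, 0, 18]}, {"hand": 0.5, "offset": [-7, 41, 0], "angular": [0, 0, 19.6]}, {"hand": 0.5, "offset": [-7.6, 44.8, 0], "angular": [0, 0, 19.6]}]'

```text
time: 36.02
tool_pos: [0.4765, 0.0377, 0.2363]
tcp_rot: [-3.126, -0.311, -0.005]
wrist_force: [0.1, -1.0, -0.1]
width: 0.5
```

Request:
drive_tool --deltas '[{"hand": 0.5, "offset": [0, 0, -3], "angular": [0, 0, 0]}, {"hand": 0.5, "offset": [0, 0, -3], "angular": [0, 0, 0]}, {"hand": 0.5, "offset": [0, 0, -3], "angular": [0, 0, 0]}]'

```text
time: 36.4
tool_pos: [0.4772, 0.0352, 0.2057]
tcp_rot: [3.126, 0.308, 0.003]
wrist_force: [0.7, -0.4, 0.5]
width: 0.501
```

Request:
drive_tool --deltas '[{"hand": 0.5, "offset": [-0.2, 0.1, -4], "angular": [0, 0, 0]}, {"hand": 0.5, "offset": [-0.2, 0.1, -8], "angular": [0, 0, 0]}, {"hand": 0.5, "offset": [-0.2, 0.1, -10.5], "angular": [0, 0, 0]}, {"hand": 0.5, "offset": [-0.2, 0.1, -10.5], "angular": [0, 0, 0]}, {"hand": 0.5, "offset": [-0.2, 0.1, -10.5], "angular": [0, 0, 0]}, {"hand": 0.1, "offset": [-0.2, 0.1, -10.5], "angular": [0, 0, 0]}, {"hand": 0.1, "offset": [-0.2, 0.1, -10.45], "angular": [0, 0, 0]}, {"hand": 0.1, "offset": [-0.2, 0.1, -10.4], "angular": [0, 0, 0]}]'

```text
time: 37.4
tool_pos: [0.476, 0.0362, 0.1014]
tcp_rot: [3.126, 0.308, 0.005]
wrist_force: [3.6, -2.4, -1.2]
width: 0.227
```

Request:
drive_tool --deltas '[{"hand": 0.1, "offset": [0.1, 0, 0.1], "angular": [0, 0, 0]}, {"hand": 0.1, "offset": [0.1, 0, 0.2], "angular": [0, 0, 0]}, {"hand": 0.1, "offset": [0.1, 0, 0.2], "angular": [0, 0, 0]}]'

```text
time: 37.78
tool_pos: [0.4761, 0.0362, 0.1024]
tcp_rot: [3.126, 0.309, 0.002]
wrist_force: [4.0, -1.7, -2.3]
width: 0.221
```

Request:
drive_tool --deltas '[{"hand": 0.1, "offset": [0.1, -0.05, 0.1], "angular": [0, 0, 0]}, {"hand": 0.1, "offset": [0.1, -0.05, 0.2], "angular": [0, 0, 0]}, {"hand": 0.1, "offset": [0.1, -0.05, 0.2], "angular": [0, 0, 0]}]'

```text
time: 38.15
tool_pos: [0.4762, 0.0361, 0.1032]
tcp_rot: [-3.126, -0.308, 0.001]
wrist_force: [6.9, -0.5, -9.6]
width: 0.226
```

Request:
drive_tool --deltas '[{"hand": 0.1, "offset": [0.05, 0, 0.05], "angular": [0, 0, 0]}, {"hand": 0.1, "offset": [0.05, 0, 0.05], "angular": [0, 0, 0]}]'

```text
time: 38.4
tool_pos: [0.4761, 0.0361, 0.1031]
tcp_rot: [-3.126, -0.308, 0.002]
wrist_force: [5.5, -1.2, -10.2]
width: 0.222
```

Request:
drive_tool --deltas '[{"hand": 0.1, "offset": [0.1, 0, 0.05], "angular": [0, 0, 0]}, {"hand": 0.1, "offset": [0.1, 0, 0.1], "angular": [0, 0, 0]}, {"hand": 0.1, "offset": [0.1, 0, 0.1], "angular": [0, 0, 0]}]'

```text
time: 38.78
tool_pos: [0.4762, 0.0361, 0.1033]
tcp_rot: [-3.126, -0.308, 0.005]
wrist_force: [6.2, -0.5, -16.7]
width: 0.226
```

Stop confirmed on C (16.7 N, no movement). Gentle release and retreat upward, clear of everything.

Request:
drive_tool --deltas '[{"hand": 0.1, "offset": [0, 0, -0.1], "angular": [0, 0, 0]}, {"hand": 0.1, "offset": [0, 0, -0.2], "angular": [0, 0, 0]}, {"hand": 0.1, "offset": [0, 0, -0.2], "angular": [0, 0, 0]}]'

```text
time: 39.15
tool_pos: [0.4764, 0.0361, 0.1031]
tcp_rot: [-3.126, -0.308, 0.005]
wrist_force: [-0.8, 0.4, -8.3]
width: 0.223
```

Request:
drive_tool --deltas '[{"hand": 0.5, "offset": [0, 0, 0], "angular": [0, 0, 0]}, {"hand": 0.6, "offset": [0, 0, 0], "angular": [0, 0, 0]}, {"hand": 0.6, "offset": [0, 0, 1], "angular": [0, 0, 0]}, {"hand": 0.6, "offset": [0, 0, 5], "angular": [0, 0, 0]}, {"hand": 0.6, "offset": [0, 0, 10], "angular": [0, 0, 0]}, {"hand": 0.6, "offset": [0, 0, 15], "angular": [0, 0, 0]}, {"hand": 0.6, "offset": [0, 0, 15], "angular": [0, 0, 0]}]'

```text
time: 40.02
tool_pos: [0.4816, 0.0359, 0.2607]
tcp_rot: [3.125, 0.309, 0.019]
wrist_force: [0.6, 0.5, 0.2]
width: 0.599
```

```bash
python3 - <<'E'
from h import *
st()
a=cv2.imread("pics/scene0.png");f=bot.read_camera("scene")["frame"]
t0=cv2.imread("pics/top0.png");t=bot.read_camera("top")["frame"]
s=[cv2.resize(x[160:310,170:410],None,fx=1.66,fy=1.66,interpolation=2) for x in(a,f)]
u=[cv2.resize(x[80:290,120:420],(398,279),interpolation=2) for x in(t0,t)]
cv2.imwrite("pics/cmp2.png",np.vstack([np.hstack(s),np.hstack(u)]))
E
```

```text
{'time': 40.025, 'tool_pos': [0.4816, 0.0359, 0.2607], 'tcp_rot': [3.1254, 0.3086, 0.0189], 'wrist_force': [0.6271, 0.5482, 0.183], 'width': 0.599, 'q': [0.0229, -0.1324, 1.9705, -0.0, 1.2913, 1.3969]}
```

View pics/cmp2.png

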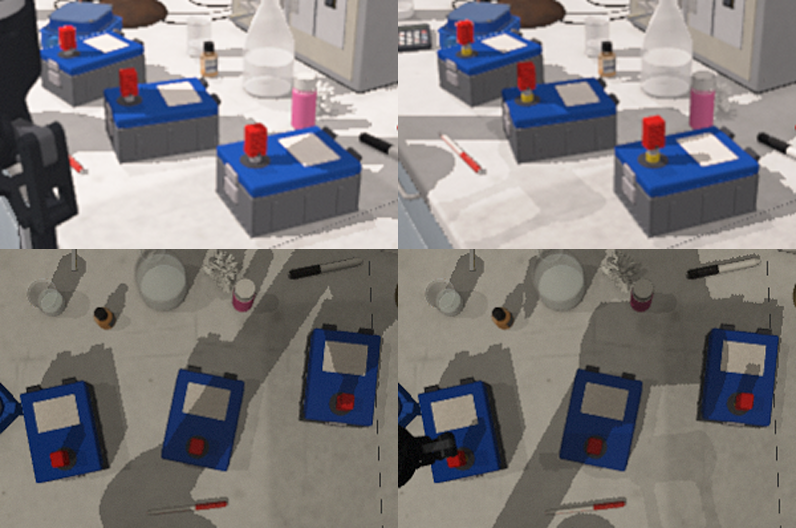

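The before and after crops show the cases and bystanders in the same places, the lids flat, and a yellow collar under each knob (scene crop at about (466,50), (526,95) and (654,155)).

```bash
python3 -c "from workcell import bot; print(bot.finish_job())"
```

```text
the job is handed in; nothing more can be done
None
```

All three lids are shut and caught, and all three knobs are fully out. I handed the job in at about 40 s of the 72 s allowed.

- **Right and middle cases:** their catches were already engaged. The lids held and the knobs slid out at about 8–9 N.
- **Left case:** its lid came up at about 3 N. I raised it about 5 cm at the knob, then lowered it and pressed it over the catch until it snapped shut. When I tugged again, the lid held and the knob came out.
- **Second tug:** my first releases could have pushed the knobs back in a little. I re-tugged all three, and each stopped dead at about 17 N. The middle knob moved about 1 mm, and the right one perhaps about 1 mm. I then released each one gently.

**Last checks:** the final before-and-after pictures show flat lids and a yellow collar under each knob. The cases, dropper bottle, red pen and pink bottle show no visible movement.

**Loads near the limits:**
- Pulls against the knob stops reached 16–18 N for moments, right at the roughly 17 N that tips a case. Upward movement there was under 0.5 mm and I saw no tipping.
- Pressing the left lid home peaked at about 34 N.
- My first grip on the right case pushed sideways with about 12 N, and I saw no shift.

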